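# Clamp the cheese block on the portioning board

## Task

Get the block of cheese ready for cutting: with the fingers, push it along the channel of the wooden portioning board until it sits flush against the end stop, and then push the raised hold-down lever over past its centre so that it snaps down and its pad clamps the cheese there. Only push: the cheese must not be picked up, and the other things on the counter stay where they are.

Things in the scene. Friction and masses are not known exactly. Their poses are not given: they have to be found in the camera images.
- board: Wooden portioning board, x -120..70, y -150..120 mm, 12 mm thick, fixed to the counter. Origin on the counter under the channel's middle line; z up, +y along the channel to the end stop. Two aluminium rails (inner faces x = -41 and 41, 10 thick, tops 30 mm above the counter, y -137..95) form the channel, open at the -y end; its floor is the board's top, 12 mm up.
- stop_face (a point): Middle of the end stop's inner face at the channel's floor (board x 0, y +95, z 12 mm), axes as the board's. The aluminium end stop behind it is 102 mm wide, 14 mm thick, its top 48 mm above the counter.
- cheese_center (a point): Centre of the loose block of white cheese lying flat in the channel: 74 mm across the channel, 87 mm along it, 43 mm high, about 0.2 kg. It starts 60 to 98 mm short of the end stop, square to the board within 0.03 rad. Flush against the stop its centre is at y = +51.5 mm of the board.
- lever_pivot (a point): Centre of the lever's pivot pin (board x -66, y +52, z 70 mm), axes as the board's; the pin runs along y. The steel bracket round it, fixed to the board, is 24 x 32 mm in plan, its top 78 mm above the counter.
- lever (a joint): Angle of the hold-down lever (rad). 0: open, at rest, leaning 0.6 rad outward (to the board's -x) from upright; grows as it swings towards +x over the channel. An over-centre spring drives it away from upright (0.6), back to 0 or on over. About 2.17: level, pad on the cheese with about 6 N. 2.35: its stop with nothing under the pad. Pushing it over takes 3 to 7 N at the grip.
- lever_grip (a point): Middle of the lever's black grip, 96 mm from the pivot, in line with it across the channel (same board y). Grip 42 mm long, 22 mm wide (along board y), 16 mm thick; below it a steel bar 6 x 12 mm. The lever ends 117 mm from the pivot. Its round rubber pad, 22 mm across, is 66 mm from the pivot on the side facing the channel, its face 15 mm off the lever's middle line.
- jar: Bundle of bread sticks standing upright, 48 x 48 x 73 mm; origin at its foot. Bystander, beyond the end stop.
- tub_1: Round salad tub with a lid, 94 mm across, 51 mm high; origin at its foot. Bystander, behind the board.
- weight: Small round brass check weight with a knob, 38 mm across, 57 mm high; origin at its foot. Bystander, behind the channel.
- marker: Marker pen lying in front of the board, 17 x 135 x 16 mm; origin at its underside. Bystander.
Mind the look-alikes: they are no part of the job. Leave any orange or yellow look-alike of the part that bears cheese_center alone.

How it is judged:
By the outcome, as a careful person would: the job done as asked, in the order asked, and still so for the second after the job is handed in, with the robot touching nothing.
It also fails if it takes over 45 s, if anything falls off the work surface, if the arm or the gripper's body presses on something with over 40 N, if the wrist force passes 120 N, or if a joint passes its speed limit or range.

## Robot

A 6-joint arm with a two-finger parallel gripper is mounted at the origin on a cart in front of the work surface, level with it; the furniture and walls round the work are solid. World frame = base frame: x ahead of the robot, y to its left, z up, the work surface at z = 0. Lengths are in m, angles in degrees, forces in N, time in s.
With the tool pointing down it reaches from about 0.3 to 0.75 m from the base axis. Payload 8.5 kg.
Tool frame: the origin (TCP) lies at the very end of the fingers, on their centre line; the grasp point (between the pads) lies 19 mm behind it; z points along the fingers, y is the line along which they close (so a half turn about z gives the same grasp; the last joint's range is limited). The gripper opens to 85 mm and grips with 20 to 120 N. Pads are 22 mm wide; open, the fingers measure 114 mm over their backs; the gripper's body (76 mm by 85 mm) begins 54 mm behind the grasp point. The pads swing forward as they close: fully open they stand 13 mm farther back than shut.
Start: joints at [60.946, 21.807, 74.336, -0, 83.858, -12.336], TCP at [0.158, 0.527, 0.192] pointing down, gripper open.
Joint ranges: [-178.18, 178.18], [-50.72, 133.34], [12.68, 142.11], [-81.47, 261.47], [9.98, 163.14], [-165.26, 165.26]. Speed limits (degrees/s): [136.94, 136.94, 180, 180, 180, 180].

## Interface

Orientations are given as a 3x3 rotation matrix whose columns are the frame's x, y, z axes.
In Python, from rig import observe, cams, ticket gives the robot as it stands.
- The arm moves only by the tool move_arm, never from a script. Its arguments are lists of equal length, an entry for each row: "jaw": the finger opening in cm, from 0 to 8.54; "dp": the shift along the tool's x, y, z in cm, a list of three; "turn": the turn, a rotation vector about the tool's x, y, z in rad, a list of three. In form: {"jaw": [jaw, ...], "dp": [[tx, ty, tz], ...], "turn": [[wx, wy, wz], ...]}. A call has 1 to 12 rows; each row shifts and turns the commanded pose from where the row before left it, along the tool's axes as they then stand; what a row does not reach is not made up. A row lasts 1/12 s, in which the tool goes at most 41.7 mm and 7.16 degrees, less where a joint would pass 70% of its speed; a pose out of reach is approached as far as the arm can. A call is refused whole if a number of a shift passes 4.17 or a number of a turn 0.125, either way. A call with a gripper value outside its range is refused whole. The fingers move at their own pace and stop on an object; "force" is the grip in N (left out, the last holds). Time passes only in rows, so rows that do not move let the fingers close. It gives the time, the measured TCP pose, the force, the opening and the grip force at its end, in the units of the state.
- observe(): the state, without advancing time (a new reading comes with each control period).
- cams.get_image(name): name is "side" or "top"; returns (picture, depth): 480x640x3 uint8, red, green, blue; 480x640 float32, m along the optical axis (not along the pixel's ray), 0 where there is no reading.
- cams.calibration(name): a dict with "vertical_fov" (degrees; the focal length in pixels is half the picture's height over the tangent of half this angle, whatever the lens; pixels are square), "cx", "cy" (the principal point, pixels), "view" (4x4, takes a point from world to camera coordinates). Camera axes: x right, y up, looking along -z (the intrinsics and any distortion apply to the point x, -y, -z); pixel columns grow to the right and rows downward; lengths in m; the calibration is good to about 2 mm. A picture is of the moment at which its call begins. calibration takes no time and is no camera call.
- ticket.close_job(): hands the job in; it is judged then, once.
Trained networks look in the newest picture that a camera, given by its name, has taken for a name from the list of things; names that differ only in an ending like _2 or _b are one class to them, and where a whole thing is asked for, a point or a joint stands for the part that bears it (a point fixed in the world has none). Each returns a list of dicts, best first, with "p" (0 to 1); they miss things now and then, are a little off and sometimes report something else, mostly with a low value. They report only what shows in the picture. A call takes as long as a camera call. They do not tell look-alikes from the thing itself.
- cams.spot_in(camera, query): "box" ([centre column, centre row, width, height] as shares, 0 to 1, of the picture: columns of its width, rows of its height, round what is visible of it).
- cams.outline_of(camera, query): "mask" (480x640 bool, what is visible of it) and "box" ([centre column, centre row, width, height] as shares, 0 to 1, of the picture: columns of its width, rows of its height, round what is visible of it).
- cams.mark_of(camera, query): "location" ([column, row] as shares, 0 to 1, of the picture: columns of its width, rows of its height: a listed point, or the origin of a listed thing).
The state is a dict: "time_s": time; "q": joint angles; "qvel": joint speeds; "joint_efforts": joint torques, N m; "position": TCP position; "tool_rot": TCP orientation; "ft_force": force on the tool from outside, world axes, zero at the start; "wrist_torque": the same for the moment, N m; "grip_width": finger opening in m; "gripper_force": force on a finger pad.
Only numpy, scipy, OpenCV 4.12 (cv2) and the standard library are available. Lean on these libraries where they do the work, as an engineer would, in place of code of your own. Each camera call takes 0.05 s, during which the arm holds its last target. There are 200 camera calls.

## Working session

There is one attempt and no reset: what is moved stays moved. The work goes in short steps, Python scripts to look and compute and a tool call to move; the robot and the scene stay as the last step left them, time stands still between calls to the robot, and variables do not carry over. Pictures are saved under pics/ and viewed, at most 10 in all, crops included, and the job is handed in when it is done.

Besides the shell and the picture viewer there is one more tool, called in YAML: its name, and indented under it one key for each argument. move_arm: Moves the arm, as the interface text tells. Its arguments: {"type":"object","properties":{"jaw":{"type":"array","items":{"type":"number"}},"dp":{"type":"array","items":{"type":"array","items":{"type":"number"}}},"turn":{"type":"array","items":{"type":"array","items":{"type":"number"}}},"force":{"type":"number"}},"required":["jaw","dp","turn"]}

```bash
mkdir -p pics; cat > h.py <<'E'
import numpy as np,cv2
from rig import observe,cams,ticket
def K(n):
    c=cams.calibration(n);f=240/np.tan(np.radians(c["vertical_fov"])/2);return f,c["cx"],c["cy"],np.array(c["view"]),c
def pts(n,u,v,d):
    f,cx,cy,V,_=K(n);u=np.asarray(u,float);v=np.asarray(v,float)
    P=np.stack([(u-cx)*d/f,-(v-cy)*d/f,-d,np.ones_like(d)],-1)
    return (P@np.linalg.inv(V).T)[...,:3]
def cloud(n,D):
    v,u=np.mgrid[:480,:640];return pts(n,u,v,D.astype(float))
def proj(n,p):
    f,cx,cy,V,_=K(n);q=V@np.r_[p,1];return cx+f*q[0]/-q[2],cy-f*q[1]/-q[2]
E
python3 - <<'E'
from h import *
for n in("top","side"):
    im,D=cams.get_image(n);cv2.imwrite(f"pics/{n}0.png",im[...,::-1]);np.save(f"{n}0.npy",D)
    print(n,K(n)[4],D.min(),D.max())
    P=cloud(n,D)
    for q in["board","stop_face","cheese_center","lever_pivot","lever_grip","jar","tub_1","weight","marker"]:
        for r in cams.mark_of(n,q)[:2]:
            u,v=r["location"];u*=640;v*=480
            print(q,round(r["p"],2),round(u),round(v),P[min(int(v),479),min(int(u),639)].round(3) if 0<=u<640 and 0<=v<480 else None)
s=observe();print(s["time_s"],s["tool_rot"],s["ft_force"])
E
```

```text
top {'vertical_fov': 42.74704948793194, 'cx': 328.0247188102966, 'cy': 233.71973611299683, 'view': array([[-0.35129825, -0.93625888,  0.00297584,  0.35707888],
       [ 0.74326045, -0.27694675,  0.60898637, -0.38266537],
       [-0.56934474,  0.21614767,  0.79317511, -1.38681068],
       [ 0.        ,  0.        ,  0.        ,  1.        ]])} 0.0 3.9999964
board 0.63 279 249 [0.569 0.307 0.011]
stop_face 0.77 247 253 [0.562 0.397 0.046]
cheese_center 0.75 277 245 [0.583 0.312 0.009]
cheese_center 0.73 385 154 [ 0.621 -0.007  0.208]
lever_pivot 0.67 268 257 [0.502 0.353 0.081]
lever_grip 0.64 278 253 [0.442 0.343 0.171]
jar 0.63 280 245 [0.575 0.302 0.02 ]
jar 0.48 218 267 [0.193 0.497 0.535]
tub_1 0.58 227 223 [0.679 0.417 0.042]
tub_1 0.46 296 236 [0.56  0.261 0.054]
weight 0.54 281 216 [0.669 0.269 0.019]
marker 0.7 332 346 [0.249 0.278 0.013]
marker 0.29 266 257 [0.506 0.358 0.078]
side {'vertical_fov': 46.850614966595295, 'cx': 314.5112710881062, 'cy': 233.25630403070144, 'view': array([[-0.84171483, -0.53991819, -0.00211961,  0.5326326 ],
       [ 0.26636325, -0.41865999,  0.86820183, -0.15334571],
       [-0.46964536,  0.73021377,  0.49620669, -1.15054847],
       [ 0.        ,  0.        ,  0.        ,  1.        ]])} 0.0 3.9999533
board 0.69 260 293 [0.57  0.314 0.009]
stop_face 0.94 236 311 [0.555 0.412 0.028]
cheese_center 0.66 344 328 [0.344 0.352 0.039]
cheese_center 0.66 288 195 [0.659 0.078 0.122]
lever_pivot 0.73 272 286 [0.503 0.357 0.077]
lever_grip 0.86 297 259 [0.445 0.355 0.159]
jar 0.87 205 340 [ 0.573  0.486 -0.001]
tub_1 0.84 180 299 [0.68  0.44  0.027]
weight 0.66 232 269 [0.679 0.28  0.012]
marker 0.59 405 337 [0.244 0.289 0.015]
1.0 [[-9.57737876e-01  2.87642419e-01 -2.11639634e-05]
 [ 2.87642418e-01  9.57737876e-01  1.98668277e-05]
 [ 2.59840717e-05  1.29395598e-05 -1.00000000e+00]] [ 0.39347294 -0.11344535 -0.83958724]
```

View pics/top0.png

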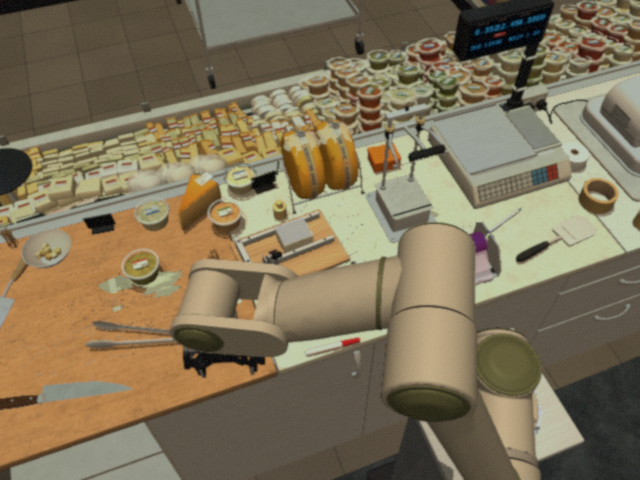

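View pics/side0.png

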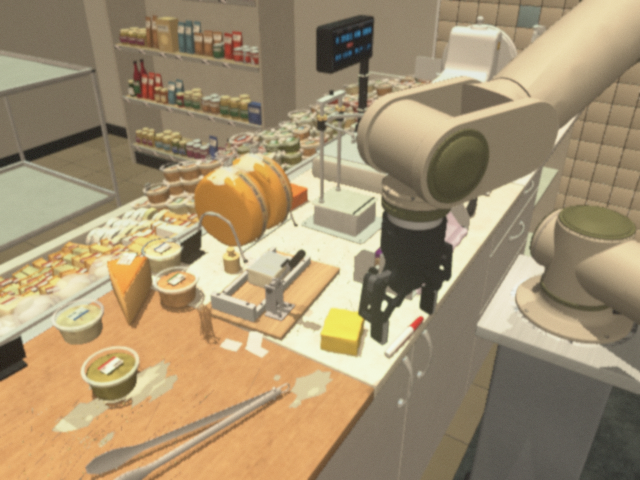

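The top view has the board at (290,243), with the white cheese at (295,235). In the side view the white cheese in the channel is at (268,266) and the lever grip at (295,259). Candidates for the cheese are the white block (268,266), a yellow block (342,330), an orange block (298,193) and a grey slab on the wire stand (345,212). I choose the white block between the rails and will check it in a close crop.

```bash
python3 - <<'E'
from h import *
im=cv2.imread("pics/side0.png");c=cv2.resize(im[225:345,190:350],(800,600),interpolation=cv2.INTER_CUBIC);cv2.imwrite("pics/crop0.png",c)
D=np.load("side0.npy");P=cloud("side",D)
x,y,z=P[...,0],P[...,1],P[...,2]
roi=(x>.42)&(x<.72)&(y>.12)&(y<.46)&(D>0)
# height map images in world grid
for lo,hi,nm in((.005,.017,"floor"),(.024,.034,"rail"),(.044,.050,"stop"),(.0515,.060,"cheese"),(.06,.2,"lever")):
    m=roi&(z>lo)&(z<hi)
    p=P[m]; print(nm,m.sum(),np.median(p,0).round(4))
    if len(p)>10:
        r=cv2.minAreaRect((p[:,:2]*1000).astype(np.float32));print(r)
m=roi&(z>.0515)&(z<.06)
p=P[m];
print(P[260:276:3,255:285:4].round(3).tolist()[2])
hm=np.zeros((340,300,3),np.uint8)
for q in P[roi]:
    h=q[2]; col=(60,60,60) if h<.005 else (0,90,160) if h<.02 else (200,200,0) if h<.036 else (255,0,255) if h<.050 else (255,255,255) if h<.061 else (0,0,255)
    cv2.circle(hm,(int((q[0]-.42)*1000),int((q[1]-.12)*1000)),1,col,-1)
cv2.imwrite("pics/hm.png",cv2.resize(hm,(529,600)))
E
```

```text
floor 3882 [0.5055 0.3232 0.0117]
((579.3755493164062, 299.85394287109375), (326.8314208984375, 296.4606628417969), 85.65438842773438)
rail 1044 [0.5871 0.3329 0.029 ]
((584.2125244140625, 304.3669738769531), (332.74725341796875, 290.14300537109375), 82.97553253173828)
stop 731 [0.5992 0.4045 0.0472]
((568.7246704101562, 308.61328125), (312.6584167480469, 286.8876647949219), 3.252800226211548)
cheese 736 [0.585  0.2685 0.0535]
((569.5013427734375, 308.3032531738281), (308.23516845703125, 292.04132080078125), 88.89371490478516)
lever 2439 [0.6766 0.2071 0.1275]
((578.2352294921875, 247.7173309326172), (222.6751251220703, 311.5357360839844), 81.4759292602539)
[[0.598, 0.292, 0.053], [0.592, 0.285, 0.051], [0.582, 0.284, 0.054], [0.577, 0.276, 0.051], [0.569, 0.273, 0.053], [0.563, 0.267, 0.051], [0.554, 0.265, 0.053], [0.474, 0.357, 0.132]]
```

View pics/crop0.png

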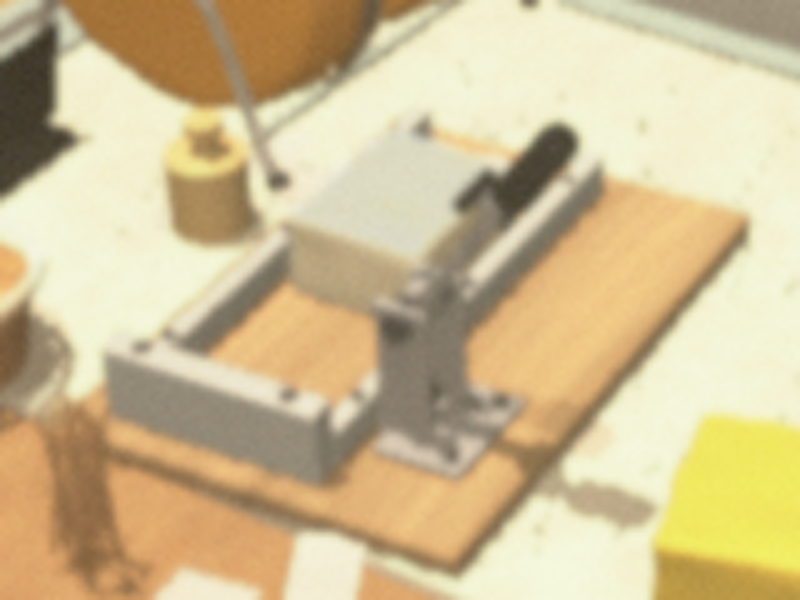

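View pics/hm.png

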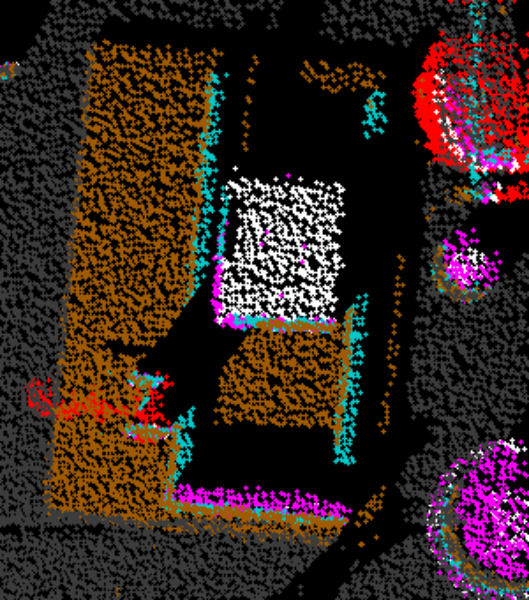

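The crop confirms the white block in the channel at side (268,266), with the raised lever at (295,259). Next I fit the board and cheese pose to the depth.

```bash
cat > fit.py <<'E'
from h import *
from scipy.optimize import differential_evolution
def fit(D,n="side"):
    P=cloud(n,D);x,y,z=P[...,0],P[...,1],P[...,2]
    m=(x>.42)&(x<.665)&(y>.13)&(y<.46)&(D>0)&(z<.06)&(z>-.01);p=P[m]*1000
    def loc(t):
        c,s=np.cos(t[2]),np.sin(t[2]);d=p[:,:2]-t[:2];return c*d[:,0]+s*d[:,1],-s*d[:,0]+c*d[:,1]
    def cost(t):
        X,Y=loc(t);h=np.zeros(len(X))
        h[(X>-120)&(X<70)&(Y>-150)&(Y<120)]=12
        h[(abs(X)>41)&(abs(X)<51)&(Y>-137)&(Y<95)]=30
        h[(abs(X)<51)&(Y>95)&(Y<109)]=48
        c,s=np.cos(t[5]),np.sin(t[5]);a=c*(X-t[3])+s*(Y-t[4]);b=-s*(X-t[3])+c*(Y-t[4])
        h[(abs(a)<37)&(abs(b)<43.5)]=55
        w=~((X>-90)&(X<-52)&(Y>20)&(Y<80))
        return (np.minimum(abs(p[:,2]-h),15)*w).mean()
    r=differential_evolution(cost,[(540,620),(280,340),(-.25,.25),(-4,4),(-60,52),(-.04,.04)],seed=1,maxiter=300,popsize=12,tol=1e-6)
    return r.x,r.fun
if __name__=="__main__":
    t,f=fit(np.load("side0.npy"));print(t.round(3),f)
    c,s=np.cos(t[2]),np.sin(t[2]);R=np.array([[c,-s],[s,c]])
    for nm,q in(("stop",(0,95)),("pivot",(-66,52)),("grip",(-66-96*np.sin(.6),52)),("cheese",t[3:5])):print(nm,(R@np.array(q)+t[:2]).round(1))
    P=cloud("side",np.load("side0.npy"));m=(P[...,0]>.42)&(P[...,0]<.52)&(P[...,1]>.3)&(P[...,1]<.42)&(P[...,2]>.085)&(P[...,2]<.25)
    q=P[m];print(m.sum(),q.mean(0),q.min(0),q.max(0))
E
python3 fit.py
```

```text
[ 5.76731e+02  3.02965e+02  9.50000e-02 -2.37500e+00 -4.17180e+01
 -3.80000e-02] 3.2975024704155937
stop [567.8 397.5]
pivot [506.1 348.5]
grip [452.2 343.4]
cheese [578.3 261.2]
302 [0.45947388 0.35023793 0.1395054 ] [0.43587612 0.33466152 0.08511198] [0.49716785 0.358516   0.16874499]
```

move_arm:
  jaw: [2.5, 2.5, 2.5, 2.5, 2.5, 2.5, 2.5, 2.5, 2.5, 2.5]
  dp:
    - [0, 0, -0.4]
    - [0, 0, -0.4]
    - [0, 0, -0.4]
    - [0, 0, -0.4]
    - [0, 0, -0.4]
    - [0, 0, -0.4]
    - [0, 0, -0.4]
    - [0, 0, -0.4]
    - [0, 0, -0.4]
    - [0, 0, -0.4]
  turn:
    - [0, 0, 0.1184]
    - [0, 0, 0.1184]
    - [0, 0, 0.1184]
    - [0, 0, 0.1184]
    - [0, 0, 0.1184]
    - [0, 0, 0.1184]
    - [0, 0, 0.1184]
    - [0, 0, 0.1184]
    - [0, 0, 0.1184]
    - [0, 0, 0.1184]

```text
time_s: 1.83
position: [0.1582, 0.5267, 0.2325]
tool_rot: [[-0.089, 0.996, 0.0], [0.996, 0.089, -0.0], [-0.0, 0.0, -1.0]]
ft_force: [-0.5, -0.9, 0.0]
grip_width: 0.0255
gripper_force: 0.0
```

move_arm:
  jaw: [2.5, 2.5, 2.5, 2.5, 2.5, 2.5, 2.5, 2.5]
  dp:
    - [-2.36, 2.46, 0]
    - [-2.36, 2.46, 0]
    - [-2.36, 2.46, 0]
    - [-2.36, 2.46, 0]
    - [-2.36, 2.46, 0]
    - [-2.36, 2.46, 0]
    - [-2.36, 2.46, 0]
    - [-2.36, 2.46, 0]
  turn:
    - [0, 0, 0]
    - [0, 0, 0]
    - [0, 0, 0]
    - [0, 0, 0]
    - [0, 0, 0]
    - [0, 0, 0]
    - [0, 0, 0]
    - [0, 0, 0]

```text
time_s: 2.5
position: [0.3731, 0.3562, 0.2325]
tool_rot: [[-0.095, 0.995, 0.0], [0.995, 0.095, 0.0], [0.0, 0.0, -1.0]]
ft_force: [0.5, 0.1, 0.3]
grip_width: 0.0251
gripper_force: 0.0
```

move_arm:
  jaw: [2.5, 2.5, 2.5, 2.5, 2.5, 2.5, 2.5, 2.5, 2.5]
  dp:
    - [-2.36, 2.46, 0]
    - [-2.36, 2.46, 0]
    - [-2.36, 2.46, 0]
    - [-2.36, 2.46, 0]
    - [-2.36, 2.46, 0]
    - [-2.36, 2.46, 0]
    - [-2.36, 2.46, 0]
    - [-2.36, 2.46, 0]
    - [0, 0, 0]
  turn:
    - [0, 0, 0]
    - [0, 0, 0]
    - [0, 0, 0]
    - [0, 0, 0]
    - [0, 0, 0]
    - [0, 0, 0]
    - [0, 0, 0]
    - [0, 0, 0]
    - [0, 0, 0]

```text
time_s: 3.25
position: [0.5895, 0.184, 0.231]
tool_rot: [[-0.09, 0.996, -0.0], [0.996, 0.09, -0.001], [-0.001, -0.0, -1.0]]
ft_force: [0.4, 0.3, -0.2]
grip_width: 0.0251
gripper_force: 0.0
```

```bash
cat >> h.py <<'E'
T=np.array([576.7,303.0]);A=.095
def b(p):
    c,s=np.cos(A),np.sin(A);d=np.asarray(p)[:2]*1000-T;return c*d[0]+s*d[1],-s*d[0]+c*d[1]
def st():
    s=observe();print("t",s["time_s"],"board",np.round(b(s["position"]),1),"z",round(s["position"][2]*1000,1),"F",np.round(s["ft_force"],1),"yaw",round(np.arctan2(s["tool_rot"][1][1],s["tool_rot"][0][1]),4),"w",s["grip_width"],np.round(s["q"],0));return s
E
python3 - <<'E'
from h import *
st()
for n in("side","top"):
    im,D=cams.get_image(n);np.save(n+"1.npy",D);P=cloud(n,D)
    cv2.imwrite(f"pics/{n}1.png",im[...,::-1])
    if n=="side":a=im
    else: cv2.imwrite("pics/both1.png",cv2.resize(np.vstack([a[180:380,120:420],im[140:340,150:450]])[...,::-1],(450*1,600)))
E
```

```text
t 3.25 board [   1.5 -119.7] z 231.0 F [ 0.4  0.3 -0.2] yaw 0.0901 w 0.025112314232265735 [ 6. 28. 58. -0. 94.  1.]
```

View pics/both1.png

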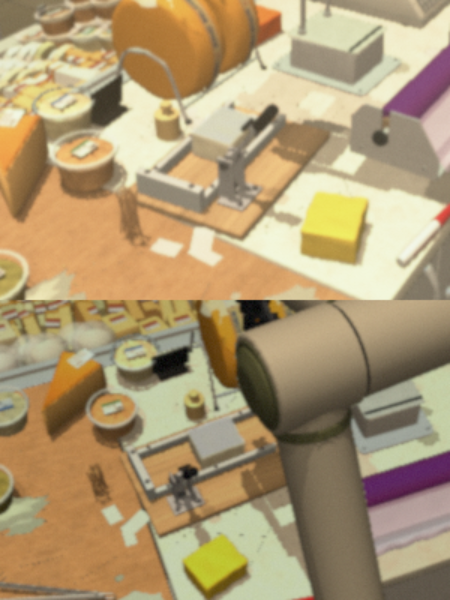

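Both views show the board clear of the arm: white cheese at side crop (228,130) and top crop (217,438), yellow block separate. I refit from both cameras and check what is near the descent path.

```bash
python3 - <<'E'
from fit import *
for n in("side","top"):
    D=np.load(n+"1.npy");t,f=fit(D,n);print(n,t.round(3),round(f,2))
    P=cloud(n,D);q=P[(D>0)&(np.hypot(P[...,0]-.589,P[...,1]-.184)<.10)&(P[...,2]>.06)&(P[...,2]<.22)]
    print(len(q),q[:5].round(3).tolist() if len(q) else "", q.min(0) if len(q) else "",q.max(0) if len(q) else "")
E
```

```text
side [ 5.78036e+02  3.02739e+02  9.20000e-02 -2.77400e+00 -4.18070e+01
 -3.80000e-02] 3.34
1005 [[0.687, 0.166, 0.173], [0.687, 0.181, 0.176], [0.688, 0.177, 0.175], [0.687, 0.174, 0.173], [0.683, 0.168, 0.172]] [0.65552925 0.13852966 0.06011865] [0.68867015 0.21626734 0.1763471 ]
top [ 5.77053e+02  3.01321e+02  9.40000e-02 -2.46200e+00 -4.34520e+01
 -3.00000e-03] 3.64
260 [[0.687, 0.18, 0.178], [0.688, 0.18, 0.174], [0.687, 0.18, 0.172], [0.688, 0.188, 0.169], [0.685, 0.186, 0.171]] [0.54575288 0.1796765  0.06020035] [0.68861813 0.28391325 0.17826827]
```

move_arm:
  jaw: [2.5, 2.5, 2.5, 2.5, 2.5, 2.5, 2.5, 2.5, 2.5]
  dp:
    - [0, -0.5, 2.5]
    - [0, 0, 3.3]
    - [0, 0, 3.3]
    - [0, 0, 3.3]
    - [0, 0, 3.3]
    - [0, 0, 2.7]
    - [0, 0, 1.5]
    - [0, 0, 0.6]
    - [0, 0, 0]
  turn:
    - [0, 0, 0]
    - [0, 0, 0]
    - [0, 0, 0]
    - [0, 0, 0]
    - [0, 0, 0]
    - [0, 0, 0]
    - [0, 0, 0]
    - [0, 0, 0]
    - [0, 0, 0]

```text
time_s: 4.1
position: [0.5798, 0.1884, 0.0266]
tool_rot: [[-0.096, 0.995, -0.002], [0.995, 0.096, -0.0], [0.0, -0.002, -1.0]]
ft_force: [0.6, 0.5, -0.1]
grip_width: 0.025
gripper_force: 0.0
```

```bash
python3 -c "
from h import *
st()"
```

```text
t 4.1 board [  -7.8 -114.3] z 26.6 F [ 0.6  0.5 -0.1] yaw 0.0961 w 0.025031141890632876 [ 7. 37. 77.  0. 66.  1.]
```

move_arm:
  jaw: [2.5, 2.5, 2.5, 2.5, 2.5, 2.5, 2.5, 2.5, 2.5, 2.5, 2.5, 2.5]
  dp:
    - [0.5, 0.25, 0]
    - [0.5, 0.25, 0]
    - [0.5, 0, 0]
    - [0.7, 0, 0]
    - [0.8, 0, 0]
    - [0.8, 0, 0]
    - [0.8, 0, 0]
    - [0.8, 0, 0]
    - [0.8, 0, 0]
    - [0.8, 0, 0]
    - [0.8, 0, 0]
    - [0.8, 0, 0]
  turn:
    - [0, 0, 0]
    - [0, 0, 0]
    - [0, 0, 0]
    - [0, 0, 0]
    - [0, 0, 0]
    - [0, 0, 0]
    - [0, 0, 0]
    - [0, 0, 0]
    - [0, 0, 0]
    - [0, 0, 0]
    - [0, 0, 0]
    - [0, 0, 0]

```text
time_s: 5.1
position: [0.5776, 0.2746, 0.0273]
tool_rot: [[-0.095, 0.995, -0.0], [0.995, 0.095, -0.0], [-0.0, -0.0, -1.0]]
ft_force: [0.5, -1.1, -0.1]
grip_width: 0.025
gripper_force: 0.0
```

```bash
python3 -c "
from h import *
st()"
```

```text
t 5.1 board [ -1.8 -28.4] z 27.3 F [ 0.5 -1.1 -0.1] yaw 0.0951 w 0.02497709538687013 [15. 39. 72. -0. 69.  9.]
```

move_arm:
  jaw: [2.5, 2.5, 2.5, 2.5, 2.5, 2.5, 2.5, 2.5, 2.5, 2.5]
  dp:
    - [0.3, 0, 0]
    - [0.3, 0, 0]
    - [0.3, 0, 0]
    - [0.3, 0, 0]
    - [0.2, 0, 0]
    - [0.2, 0, 0]
    - [0.2, 0, 0]
    - [0.2, 0, 0]
    - [0.1, 0, 0]
    - [0.0, 0, 0]
  turn:
    - [0, 0, 0]
    - [0, 0, 0]
    - [0, 0, 0]
    - [0, 0, 0]
    - [0, 0, 0]
    - [0, 0, 0]
    - [0, 0, 0]
    - [0, 0, 0]
    - [0, 0, 0]
    - [0, 0, 0]

```text
time_s: 5.93
position: [0.5757, 0.2948, 0.0273]
tool_rot: [[-0.095, 0.995, 0.0], [0.995, 0.095, 0.0], [0.0, 0.0, -1.0]]
ft_force: [1.0, -0.0, -0.2]
grip_width: 0.0251
gripper_force: 0.0
```

```bash
python3 -c "
from h import *
st()"
```

```text
t 5.9333 board [-1.8 -8. ] z 27.3 F [ 1.  -0.  -0.2] yaw 0.0951 w 0.025089149149850134 [17. 40. 71.  0. 70. 11.]
```

move_arm:
  jaw: [2.5, 2.5, 2.5, 2.5]
  dp:
    - [0.1, 0, 0]
    - [0.1, 0, 0]
    - [0.1, 0, 0]
    - [0.1, 0, 0]
  turn:
    - [0, 0, 0]
    - [0, 0, 0]
    - [0, 0, 0]
    - [0, 0, 0]

```text
time_s: 6.27
position: [0.5753, 0.2987, 0.0273]
tool_rot: [[-0.095, 0.995, 0.0], [0.995, 0.095, -0.0], [-0.0, 0.0, -1.0]]
ft_force: [-0.1, 0.4, 0.5]
grip_width: 0.0249
gripper_force: 0.0
```

move_arm:
  jaw: [2.5, 2.5]
  dp:
    - [0.1, 0, 0]
    - [0.1, 0, 0]
  turn:
    - [0, 0, 0]
    - [0, 0, 0]

```text
time_s: 6.43
position: [0.5751, 0.3008, 0.0273]
tool_rot: [[-0.095, 0.995, 0.0], [0.995, 0.095, 0.0], [-0.0, 0.0, -1.0]]
ft_force: [-0.1, 0.1, 0.1]
grip_width: 0.025
gripper_force: 0.0
```

```bash
python3 - <<'E'
from fit import *
st()
im,D=cams.get_image("side");t,f=fit(D);print(t.round(3),f)
im2,_=cams.get_image("top")
cv2.imwrite("pics/s2.png",cv2.resize(np.vstack([im[220:340,180:340],im2[180:300,200:360]])[...,::-1],(400,600)))
E
```

```text
t 6.4333 board [-1.8 -2. ] z 27.3 F [-0.1  0.1  0.1] yaw 0.0951 w 0.025019008332157262 [17. 40. 70. -0. 70. 12.]
[ 5.78001e+02  3.02094e+02  9.50000e-02 -3.97600e+00 -4.04890e+01
 -3.90000e-02] 3.3308284314014878
```

View pics/s2.png

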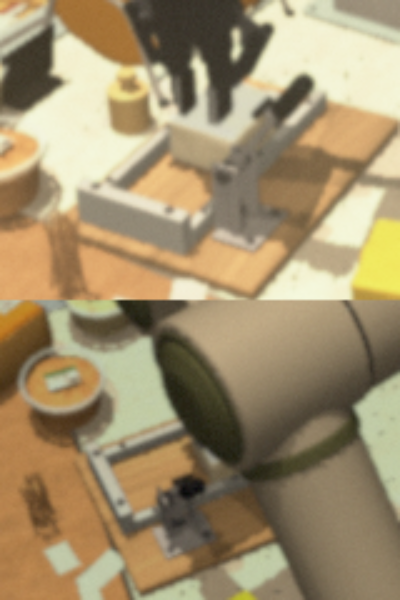

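The fingers appear over the cheese's top at side (254,264) and (267,267), and the cheese has not moved. I check the fingertip position in depth.

```bash
python3 - <<'E'
from fit import *
s=st();p=np.array(s["position"]);print(p,s["ft_force"],proj("side",p),proj("side",p+[0,0,.04]))
im,D=cams.get_image("side");P=cloud("side",D)
for u in(252,254,256,266,268,270):
    print(u,[(v,*P[v,u].round(3),int(im[v,u].sum())) for v in range(250,274,3)])
E
```

```text
t 6.5333 board [-1.8 -2. ] z 27.3 F [ 0.9 -0.1 -0.7] yaw 0.0952 w 0.024959451040187042 [17. 40. 70.  0. 70. 12.]
[0.57508805 0.3008354  0.02729441] [ 0.89900342 -0.06783891 -0.72795535] (np.float64(261.37085926941324), np.float64(281.03293000750904)) (np.float64(260.42726673678874), np.float64(265.3689056384407))
252 [(250, np.float64(0.587), np.float64(0.311), np.float64(0.107), 174), (253, np.float64(0.585), np.float64(0.314), np.float64(0.101), 225), (256, np.float64(0.585), np.float64(0.314), np.float64(0.094), 232), (259, np.float64(0.588), np.float64(0.311), np.float64(0.084), 238), (262, np.float64(0.586), np.float64(0.314), np.float64(0.079), 276), (265, np.float64(0.587), np.float64(0.314), np.float64(0.071), 412), (268, np.float64(0.597), np.float64(0.303), np.float64(0.054), 620), (271, np.float64(0.595), np.float64(0.306), np.float64(0.049), 502)]
254 [(250, np.float64(0.587), np.float64(0.305), np.float64(0.104), 157), (253, np.float64(0.587), np.float64(0.305), np.float64(0.096), 149), (256, np.float64(0.584), np.float64(0.31), np.float64(0.092), 161), (259, np.float64(
[... 1841 characters left out ...]
, 178), (268, np.float64(0.557), np.float64(0.298), np.float64(0.066), 404), (271, np.float64(0.561), np.float64(0.295), np.float64(0.055), 613)]
270 [(250, np.float64(0.545), np.float64(0.304), np.float64(0.117), 160), (253, np.float64(0.544), np.float64(0.306), np.float64(0.111), 174), (256, np.float64(0.547), np.float64(0.303), np.float64(0.101), 168), (259, np.float64(0.549), np.float64(0.3), np.float64(0.092), 169), (262, np.float64(0.547), np.float64(0.303), np.float64(0.087), 172), (265, np.float64(0.547), np.float64(0.304), np.float64(0.079), 265), (268, np.float64(0.565), np.float64(0.282), np.float64(0.054), 565), (271, np.float64(0.557), np.float64(0.292), np.float64(0.054), 628)]
```

```bash
python3 - <<'E'
from h import *
D=np.load("side0.npy");P=cloud("side",D);im=cv2.imread("pics/side0.png").sum(-1)
m=(abs(P[...,0]-.158)<.09)&(abs(P[...,1]-.527)<.1)&(P[...,2]>.1)&(im<200)&(D>0)
q=P[m];print("t0 claimed .158 .527 .192",len(q),np.sort(q[:,2])[:30:3].round(3));l=q[q[:,2]<np.sort(q[:,2])[60]];print(l.mean(0))
ok=cams.get_image("side");D=ok[1];P=cloud("side",D);im=ok[0].sum(-1)
m=(abs(P[...,0]-.575)<.05)&(abs(P[...,1]-.3)<.05)&(P[...,2]>.06)&(im<260)&(D>0);q=P[m];print(np.sort(q[:,2])[:30:3].round(3))
q=q[q[:,2]<.1];print(q.min(0),q.max(0),q.mean(0))
s=observe();print(s["joint_efforts"],s["wrist_torque"])
E
```

```text
t0 claimed .158 .527 .192 5458 [0.247 0.249 0.249 0.25  0.25  0.251 0.251 0.251 0.252 0.252]
[0.14489205 0.48931117 0.25252878]
[0.069 0.073 0.074 0.076 0.076 0.078 0.079 0.08  0.08  0.081]
[0.54580414 0.29459768 0.06916952] [0.58854547 0.31631849 0.0999719 ] [0.56990264 0.30445918 0.08696715]
[ 8.18907679e-02 -5.75774610e+01 -2.01204944e+01  3.97927535e-03
  1.35428418e-03  2.82600537e-03] [-0.0138688   0.02416149 -0.01417279]
```

The fingertips are about 40 mm higher than the reported TCP, in both pictures, so they passed over the cheese. I go back and descend about 36 mm further.

move_arm:
  jaw: [2.5, 2.5, 2.5, 2.5, 2.5, 2.5, 2.5, 2.5, 2.5, 2.5, 2.5]
  dp:
    - [-2, 0, 0]
    - [-3, 0, 0]
    - [-3, 0, 0]
    - [-2.5, 0, 0]
    - [-1.0, 0, 0]
    - [0, 0, 0]
    - [0, 0, 0.8]
    - [0, 0, 0.8]
    - [0, 0, 0.8]
    - [0, 0, 0.8]
    - [0, 0, 0.4]
  turn:
    - [0, 0, 0]
    - [0, 0, 0]
    - [0, 0, 0]
    - [0, 0, 0]
    - [0, 0, 0]
    - [0, 0, 0]
    - [0, 0, 0]
    - [0, 0, 0]
    - [0, 0, 0]
    - [0, 0, 0]
    - [0, 0, 0]

```text
time_s: 7.55
position: [0.5851, 0.1869, -0.0105]
tool_rot: [[-0.096, 0.995, -0.002], [0.995, 0.096, -0.0], [-0.0, -0.002, -1.0]]
ft_force: [0.4, 0.3, -0.4]
grip_width: 0.025
gripper_force: 0.0
```

```bash
python3 - <<'E'
from h import *
st()
ok=cams.get_image("side");D=ok[1];P=cloud("side",D);im=ok[0].sum(-1)
p=observe()["position"]
m=(abs(P[...,0]-p[0])<.05)&(abs(P[...,1]-p[1])<.05)&(P[...,2]>.02)&(im<260)&(D>0);q=P[m];print(np.sort(q[:,2])[:30:3].round(3),q[q[:,2]<.09].min(0),q[q[:,2]<.09].max(0))
cv2.imwrite("pics/s3.png",cv2.resize(ok[0][210:330,190:350,::-1],(640,480)))
E
```

```text
t 7.55 board [  -2.6 -116.4] z -10.5 F [ 0.4  0.3 -0.4] yaw 0.0961 w 0.024970968294916098 [ 7. 40. 79.  0. 62.  1.]
[0.033 0.037 0.038 0.04  0.043 0.044 0.045 0.047 0.048 0.048] [0.53545245 0.17473275 0.03311193] [0.63200158 0.20620198 0.08998849]
```

View pics/s3.png

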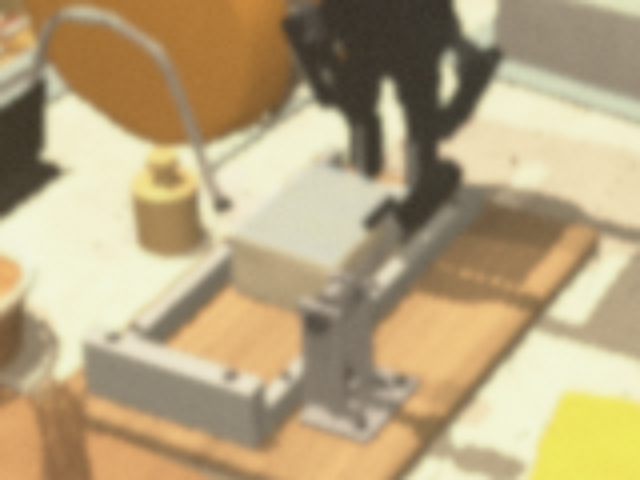

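The fingers are now down behind the cheese, at crop (390,170), and the reported z of -10 mm without contact confirms the offset. Pushing.

move_arm:
  jaw: [2.5, 2.5, 2.5, 2.5, 2.5, 2.5, 2.5, 2.5, 2.5, 2.5, 2.5, 2.5]
  dp:
    - [0.5, 0, 0]
    - [0.5, 0, 0]
    - [0.5, 0, 0]
    - [0.7, 0, 0]
    - [0.8, 0, 0]
    - [0.8, 0, 0]
    - [0.8, 0, 0]
    - [0.8, 0, 0]
    - [0.8, 0, 0]
    - [0.8, 0, 0]
    - [0.8, 0, 0]
    - [0.8, 0, 0]
  turn:
    - [0, 0, 0]
    - [0, 0, 0]
    - [0, 0, 0]
    - [0, 0, 0]
    - [0, 0, 0]
    - [0, 0, 0]
    - [0, 0, 0]
    - [0, 0, 0]
    - [0, 0, 0]
    - [0, 0, 0]
    - [0, 0, 0]
    - [0, 0, 0]

```text
time_s: 8.6
position: [0.5779, 0.2725, -0.0085]
tool_rot: [[-0.095, 0.995, 0.0], [0.995, 0.095, -0.0], [-0.0, 0.0, -1.0]]
ft_force: [-0.1, -5.3, 3.8]
grip_width: 0.0256
gripper_force: 2.4
```

move_arm:
  jaw: [2.5, 2.5, 2.5, 2.5, 2.5, 2.5, 2.5]
  dp:
    - [0.3, 0, 0]
    - [0.3, 0, 0]
    - [0.3, 0, 0]
    - [0.3, 0, 0]
    - [0.2, 0, 0]
    - [0.2, 0, 0]
    - [0.1, 0, 0]
  turn:
    - [0, 0, 0]
    - [0, 0, 0]
    - [0, 0, 0]
    - [0, 0, 0]
    - [0, 0, 0]
    - [0, 0, 0]
    - [0, 0, 0]

```text
time_s: 9.18
position: [0.5762, 0.2889, -0.0087]
tool_rot: [[-0.095, 0.995, -0.0], [0.995, 0.095, 0.0], [0.0, -0.0, -1.0]]
ft_force: [0.6, -4.7, 3.8]
grip_width: 0.0249
gripper_force: 2.3
```

```bash
python3 - <<'E'
from fit import *
st()
ok=cams.get_image("side");t,f=fit(ok[1]);print(t.round(3),f)
E
```

```text
t 9.1833 board [ -1.8 -14. ] z -8.7 F [ 0.6 -4.7  3.8] yaw 0.0949 w 0.0248579012662855 [16. 42. 73.  0. 65. 11.]
[ 5.77921e+02  3.03493e+02  9.80000e-02 -3.72700e+00  4.15770e+01
 -1.70000e-02] 3.3467492351617576
```

move_arm:
  jaw: [2.5, 2.5, 2.5, 2.5, 2.5, 2.5, 2.5, 2.5]
  dp:
    - [0.1, 0, 0]
    - [0.1, 0, 0]
    - [0.1, 0, 0]
    - [0.1, 0, 0]
    - [0.1, 0, 0]
    - [0.1, 0, 0]
    - [0.1, 0, 0]
    - [0.0, 0, 0]
  turn:
    - [0, 0, 0]
    - [0, 0, 0]
    - [0, 0, 0]
    - [0, 0, 0]
    - [0, 0, 0]
    - [0, 0, 0]
    - [0, 0, 0]
    - [0, 0, 0]

```text
time_s: 9.9
position: [0.5755, 0.296, -0.0087]
tool_rot: [[-0.095, 0.995, -0.0], [0.995, 0.095, 0.0], [0.0, -0.0, -1.0]]
ft_force: [1.2, -2.4, 1.9]
grip_width: 0.025
gripper_force: 1.4
```

move_arm:
  jaw: [2.5, 2.5]
  dp:
    - [0.1, 0, 0]
    - [0.1, 0, 0]
  turn:
    - [0, 0, 0]
    - [0, 0, 0]

```text
time_s: 10.07
position: [0.5754, 0.2977, -0.0087]
tool_rot: [[-0.095, 0.995, -0.0], [0.995, 0.095, -0.0], [-0.0, -0.0, -1.0]]
ft_force: [-0.4, -3.5, 3.3]
grip_width: 0.0252
gripper_force: 2.0
```

move_arm:
  jaw: [2.5, 2.5]
  dp:
    - [0.1, 0, 0]
    - [0, 0, 0]
  turn:
    - [0, 0, 0]
    - [0, 0, 0]

```text
time_s: 10.23
position: [0.5753, 0.2989, -0.0088]
tool_rot: [[-0.095, 0.995, -0.0], [0.995, 0.095, 0.0], [0.0, -0.0, -1.0]]
ft_force: [0.8, -2.4, 1.9]
grip_width: 0.0247
gripper_force: 1.4
```

move_arm:
  jaw: [2.5, 2.5]
  dp:
    - [0.1, 0, 0]
    - [0.1, 0, 0]
  turn:
    - [0, 0, 0]
    - [0, 0, 0]

```text
time_s: 10.4
position: [0.5752, 0.3005, -0.0087]
tool_rot: [[-0.095, 0.995, -0.0], [0.995, 0.095, -0.001], [-0.001, -0.0, -1.0]]
ft_force: [1.4, -10.0, 3.8]
grip_width: 0.0248
gripper_force: 4.9
```

move_arm:
  jaw: [2.5, 2.5]
  dp:
    - [0.1, 0, 0]
    - [0.0, 0, 0]
  turn:
    - [0, 0, 0]
    - [0, 0, 0]

```text
time_s: 10.57
position: [0.5752, 0.3005, -0.0087]
tool_rot: [[-0.095, 0.995, -0.0], [0.995, 0.095, -0.002], [-0.002, -0.0, -1.0]]
ft_force: [1.0, -9.4, 3.3]
grip_width: 0.0255
gripper_force: 4.9
```

```bash
python3 - <<'E'
from fit import *
st()
for n in("side","top"):
    ok=cams.get_image(n);t,f=fit(ok[1],n);print(t.round(3),f)
E
```

```text
t 10.5667 board [-1.7 -2.4] z -8.7 F [ 1.  -9.4  3.3] yaw 0.0951 w 0.02545675002950366 [17. 42. 72. -0. 66. 12.]
[ 5.78755e+02  3.00797e+02  8.80000e-02 -3.98000e+00  5.14660e+01
 -2.00000e-03] 3.18722384422038
[ 5.77984e+02  3.00740e+02  9.80000e-02 -3.99200e+00  5.17070e+01
  1.50000e-02] 3.3197262411153177
```

move_arm:
  jaw: [2.5, 2.5, 2.5]
  dp:
    - [0.2, 0, 0]
    - [0.1, 0, 0]
    - [0, 0, 0]
  turn:
    - [0, 0, 0]
    - [0, 0, 0]
    - [0, 0, 0]

```text
time_s: 10.92
position: [0.5754, 0.3005, -0.0087]
tool_rot: [[-0.095, 0.995, -0.0], [0.995, 0.095, -0.007], [-0.007, -0.001, -1.0]]
ft_force: [1.3, -22.8, 5.4]
grip_width: 0.0251
gripper_force: 11.6
```

Cheese firmly flush (the force rose to 23 N with no motion; the fit gives y 51.5). Backing off and lifting.

move_arm:
  jaw: [2.5, 2.5, 2.5, 2.5, 2.5, 2.5, 2.5, 2.5, 2.5, 2.5, 2.5]
  dp:
    - [-0.5, 0, 0]
    - [-1.5, 0, 0]
    - [-2.0, 0, 0]
    - [0, 0, 0]
    - [0, 0, -2]
    - [0, 0, -3.5]
    - [0, 0, -3.5]
    - [0, 0, -3.5]
    - [0, 0, -3.5]
    - [0, 0, -3.5]
    - [0, 0, -1.5]
  turn:
    - [0, 0, 0]
    - [0, 0, 0]
    - [0, 0, 0]
    - [0, 0, 0]
    - [0, 0, 0]
    - [0, 0, 0]
    - [0, 0, 0]
    - [0, 0, 0]
    - [0, 0, 0]
    - [0, 0, 0]
    - [0, 0, 0]

```text
time_s: 11.83
position: [0.5794, 0.2656, 0.2065]
tool_rot: [[-0.096, 0.995, 0.007], [0.995, 0.096, 0.003], [0.002, 0.007, -1.0]]
ft_force: [0.3, -0.2, 0.0]
grip_width: 0.0251
gripper_force: 0.0
```

move_arm:
  jaw: [0, 0, 0, 0, 0, 0, 0, 0, 0, 0]
  dp:
    - [0, -2, 0]
    - [0, -3, 0]
    - [0, -3, 0]
    - [0, -3, 0]
    - [0, -3, 0]
    - [0, -3, 0]
    - [2.5, -0.8, 0]
    - [3, 0, 0]
    - [3, 0, 0]
    - [0, 0, 0]
  turn:
    - [0, 0, 0]
    - [0, 0, 0]
    - [0, 0, 0]
    - [0, 0, 0]
    - [0, 0, 0]
    - [0, 0, 0]
    - [0, 0, 0]
    - [0, 0, 0]
    - [0, 0, 0]
    - [0, 0, 0]

```text
time_s: 12.67
position: [0.392, 0.3364, 0.2012]
tool_rot: [[-0.099, 0.995, -0.0], [0.995, 0.099, 0.002], [0.002, -0.0, -1.0]]
ft_force: [-0.6, -0.7, -0.1]
grip_width: 0.0003
gripper_force: 0.0
```

```bash
python3 - <<'E'
from fit import *
s=st();p=s["position"]
n="side";im,D=cams.get_image(n);t,f=fit(D,n);print(t.round(3),f)
P=cloud(n,D)
m=(np.hypot(P[...,0]-p[0],P[...,1]-p[1])<.09)&(P[...,2]>.2)&(im.sum(-1)<260)&(D>0);q=P[m]
for z in np.arange(.2,.36,.01):
    w=q[(q[:,2]>=z)&(q[:,2]<z+.01)]
    if len(w):print(z.round(2),len(w),w.min(0)[:2].round(3),w.max(0)[:2].round(3))
m=(P[...,0]>.42)&(P[...,0]<.52)&(P[...,1]>.3)&(P[...,1]<.42)&(P[...,2]>.085)&(P[...,2]<.19)&(D>0);q=P[m]
bb=np.array([b(x) for x in q]);print("lever",len(q),bb.min(0),bb.max(0),np.median(bb,0),q[:,2].max())
E
```

```text
t 12.6667 board [-180.7   50.8] z 201.2 F [-0.6 -0.7 -0.1] yaw 0.0987 w 0.0003322160579105023 [27. 18. 79.  0. 83. 22.]
[ 5.77730e+02  3.01764e+02  9.40000e-02 -3.67400e+00  5.15260e+01
 -1.00000e-03] 3.088812897059354
0.24 5 [0.38 0.34] [0.391 0.349]
0.25 38 [0.376 0.33 ] [0.401 0.347]
0.26 43 [0.376 0.332] [0.4   0.349]
0.27 41 [0.376 0.332] [0.4   0.348]
0.28 101 [0.367 0.331] [0.41  0.352]
0.29 233 [0.353 0.327] [0.431 0.354]
0.3 205 [0.345 0.323] [0.434 0.356]
0.31 241 [0.338 0.328] [0.44  0.358]
0.32 299 [0.329 0.324] [0.448 0.357]
0.33 337 [0.329 0.323] [0.448 0.36 ]
0.34 322 [0.343 0.326] [0.435 0.36 ]
0.35 237 [0.349 0.327] [0.428 0.354]
lever 303 [-137.28320089   43.44825105] [-76.88913095  65.35798181] [-114.87457738   58.9373821 ] 0.16925721595525056
```

move_arm:
  jaw: [0, 0, 0, 0, 0, 0, 0, 0, 0, 0, 0]
  dp:
    - [0, 0, 2.5]
    - [0, 0, 3.0]
    - [0, 0, 2.5]
    - [0, 0, 1.0]
    - [0, 0, 0]
    - [0, 0.7, 0]
    - [0, 0.7, 0]
    - [0, 0.7, 0]
    - [0, 0.7, 0]
    - [0, 0.7, 0]
    - [0, 0.7, 0]
  turn:
    - [0, 0, 0]
    - [0, 0, 0]
    - [0, 0, 0]
    - [0, 0, 0]
    - [0, 0, 0]
    - [0, 0, 0]
    - [0, 0, 0]
    - [0, 0, 0]
    - [0, 0, 0]
    - [0, 0, 0]
    - [0, 0, 0]

```text
time_s: 13.63
position: [0.4347, 0.3366, 0.1122]
tool_rot: [[-0.095, 0.995, -0.002], [0.995, 0.095, 0.0], [0.0, -0.002, -1.0]]
ft_force: [-6.9, -0.2, 6.2]
grip_width: 0.0002
gripper_force: 3.6
```

```bash
python3 -c "
from h import *
st()"
```

```text
t 13.6333 board [-138.2   46.9] z 112.2 F [-6.9 -0.2  6.2] yaw 0.0953 w 0.00022508953179020994 [25. 26. 82.  0. 72. 20.]
```

move_arm:
  jaw: [0, 0, 0, 0, 0, 0]
  dp:
    - [0.1, 0.7, 0]
    - [0.1, 0.7, 0]
    - [0.1, 0.7, 0]
    - [0, 0.7, 0]
    - [0, 0.7, 0]
    - [0, 0.7, 0]
  turn:
    - [0, 0, 0]
    - [0, 0, 0]
    - [0, 0, 0]
    - [0, 0, 0]
    - [0, 0, 0]
    - [0, 0, 0]

```text
time_s: 14.13
position: [0.4776, 0.3436, 0.1113]
tool_rot: [[-0.095, 0.995, 0.0], [0.995, 0.095, 0.0], [0.0, 0.0, -1.0]]
ft_force: [-1.0, -0.4, 0.6]
grip_width: 0.0002
gripper_force: 0.5
```

move_arm:
  jaw: [0, 0, 0, 0]
  dp:
    - [0, 0.7, 0]
    - [0, 0.7, 0]
    - [0, 0.7, 0]
    - [0, 0.7, 0]
  turn:
    - [0, 0, 0]
    - [0, 0, 0]
    - [0, 0, 0]
    - [0, 0, 0]

```text
time_s: 14.47
position: [0.5054, 0.3462, 0.1112]
tool_rot: [[-0.095, 0.996, 0.0], [0.996, 0.095, 0.0], [0.0, 0.0, -1.0]]
ft_force: [-0.5, -0.1, 0.5]
grip_width: 0.0002
gripper_force: 0.0
```

move_arm:
  jaw: [0, 0, 0, 0]
  dp:
    - [0, 0.7, 0]
    - [0, 0.7, 0]
    - [0, 0.7, 0]
    - [0, 0, 0]
  turn:
    - [0, 0, 0]
    - [0, 0, 0]
    - [0, 0, 0]
    - [0, 0, 0]

```text
time_s: 14.8
position: [0.5267, 0.3481, 0.1111]
tool_rot: [[-0.094, 0.996, 0.0], [0.996, 0.094, 0.0], [0.0, 0.0, -1.0]]
ft_force: [0.5, 0.8, -0.5]
grip_width: -0.0
gripper_force: 0.0
```

```bash
python3 - <<'E'
from fit import *
st()
im,D=cams.get_image("side")
cv2.imwrite("pics/s4.png",cv2.resize(im[190:340,170:370,::-1],(640,480)))
E
```

```text
t 14.8 board [-45.5  49.6] z 111.1 F [ 0.5  0.8 -0.5] yaw 0.0944 w -4.026936741446388e-05 [23. 34. 68. -0. 79. 17.]
```

View pics/s4.png

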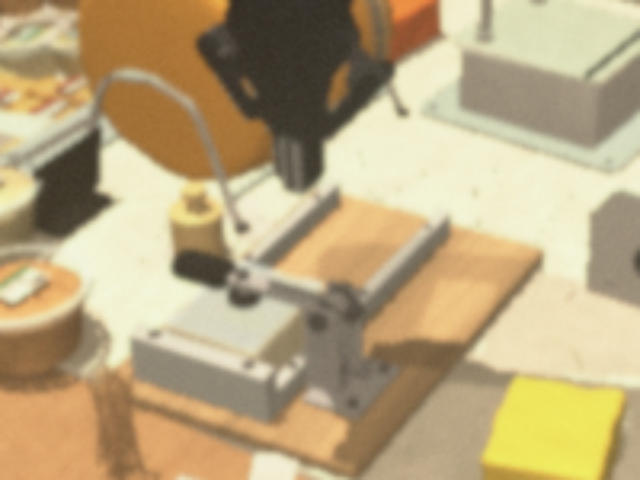

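The lever has snapped over: grip at crop (205,268), pad on the cheese at (243,290). The cheese is against the stop. I retreat upward and verify.

move_arm:
  jaw: [0, 0, 0, 0, 0, 0]
  dp:
    - [0, 0, -2]
    - [0, 0, -3]
    - [0, 0, -3]
    - [0, 0, -2]
    - [0, 0, 0]
    - [0, 0, 0]
  turn:
    - [0, 0, 0]
    - [0, 0, 0]
    - [0, 0, 0]
    - [0, 0, 0]
    - [0, 0, 0]
    - [0, 0, 0]

```text
time_s: 15.35
position: [0.5253, 0.3483, 0.2122]
tool_rot: [[-0.095, 0.995, 0.002], [0.995, 0.095, 0.001], [0.001, 0.002, -1.0]]
ft_force: [-0.2, 0.9, -0.4]
grip_width: 0.0005
gripper_force: 0.0
```

```bash
python3 - <<'E'
from fit import *
st()
im,D=cams.get_image("side");t,f=fit(D);print(t.round(3),f)
P=cloud("side",D);q=P[(D>0)&(P[...,0]>.5)&(P[...,0]<.63)&(P[...,1]>.32)&(P[...,1]<.39)&(P[...,2]>.062)&(P[...,2]<.12)]
B=np.array([[*b(x),x[2]*1000] for x in q])
for lo in range(-60,60,15):
    w=B[(B[:,0]>=lo)&(B[:,0]<lo+15)]
    if len(w):print(lo,len(w),np.percentile(w[:,2],[50,95]).round(1),np.median(w[:,1]).round(1))
E
```

```text
t 15.35 board [-46.8  50. ] z 212.2 F [-0.2  0.9 -0.4] yaw 0.0953 w 0.00047189573907319013 [23. 29. 58.  0. 92. 17.]
[ 5.77681e+02  3.02321e+02  9.40000e-02 -3.61000e+00  5.14950e+01
  1.00000e-03] 3.0320519483773283
-60 43 [72.7 77.2] 55.6
-45 37 [72.  73.6] 55.4
-30 38 [71.1 74. ] 54.2
-15 51 [71.9 75.9] 56.3
0 55 [73.3 77.4] 57.6
15 68 [75.1 78.3] 59.6
30 68 [74.2 77.9] 60.6
45 10 [73.9 76.9] 61.8
```

Lever level and cheese flush at y = 51.5; handing in.

```bash
python3 -c "
from rig import ticket
print(ticket.close_job())"
```

```text
the job is handed in; nothing more can be done
None
```

The cheese sits flush against the end stop (fitted centre at board y = 51.5 mm), the lever has snapped over and lies level with its pad on the cheese, and the job is handed in with the arm clear at 15 s; I did not re-measure the bystanders, but the arm met no force apart from its contact with the cheese and the lever.

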